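# Third hand for a cover plate on a sprung seal

## Task

Take the wider of the two aluminium cover plates out of the slotted rack and hold it, upright, square and centred, against the rubber sealing frame on the front of the white unit, so that a colleague can screw it on. Press with a steady force of about 8 N, which sinks the sprung frame about half-way, and never ram it; leave the other plate and the things on the bench alone. Finish while holding: do not let go, the plate hangs only in your gripper and your push stays on.

Things in the scene. Friction and masses are not known exactly. Their poses are not given: they have to be found in the camera images.
- cover: Wider aluminium plate, upright in either rack slot. 8 mm thick (x is its normal, both faces alike); plate part 110 mm wide (y), 70 mm tall; on its top edge's middle a lifting tab 50 mm wide, 50 mm tall: 120 mm over all. About 0.22 kg. Origin: centre of its foot edge, z up. Pinch the tab through its thickness from above, firmly (60 N or more), some 20 mm below its top, so that it does not swing
- cover_centre (a point): Centre of the cover's plate part, 35 mm above the foot edge, 85 mm below the top of the tab
- spare: The other aluminium plate, to be left alone: the same but only 70 mm wide, in the other slot
- rack: White plastic rack, fixed, base 160 (x) by 90 (y) by 10 mm; origin at the centre of its underside. Two slots along its y, open at both ends, 76 mm apart (at x = -38 and +38 mm), each 10 mm wide between rails that reach 30 mm above the bench; the plates' feet stand on the base 10 mm above the bench
- unit: Low white bench instrument, fixed, 200 deep (x), 250 wide (y), 95 mm high. Origin: at bench height under the middle of its front face; the front face is the plane x = 0 and looks to the robot's left, where the rack is; x points into the unit (towards the robot's right), z up
- frame_face (a point): Centre of the front surface of the sealing frame, on the unit's mid line, 65 mm above the bench. The frame is a grey rubber rectangle 90 mm wide, 50 mm tall; it stands 10 mm proud of the front face and sinks straight in along the unit's x. A centred cover overlaps it by 10 mm all round, its foot 30 mm above the bench
- frame (a joint): How far the sealing frame is pushed in, m: 0 free, 0.010 at its end stop (flush with the front face). Spring of 1.5 N per mm, so 8 N is about 0.0053
- beaker: Bystander: glass beaker, 70 mm across, 90 mm high; origin at the centre of its underside
- bottle: Bystander: amber jar, 72 mm across, 150 mm high; origin at the centre of its underside
- dish: Bystander: small white screw dish, 70 mm across, 20 mm high; origin at the centre of its underside
- screwdriver: Bystander: screwdriver 170 mm long lying on the bench along its own x
Not all that is in view belongs to the job. What is shaped like the cover but brown is not meant.

How it is judged:
On the way, in this order (a step that is already met when the one before it is completed fails the run):
1. the cover is lifted clear of the rack in the gripper (z of cover in the frame of rack above 0.04 m and contact force between the fingers and cover above 3 N), for 0.2 s.
2. the cover is pressed, centred and square, on the sealing frame with 4 to 12 N (y of cover_centre in the frame of unit between -0.007 and 0.007 m and z of cover_centre in the frame of unit between 0.058 and 0.072 m and angle between the x axis of cover and the x axis of unit, either way round below 0.1 rad and angle between cover's own z axis and vertical below 0.1 rad and contact force between cover and frame between 4 and 12 N and value of joint frame between 0.002 and 0.0088 m), for 0.5 s.
At the end, for the whole second after the job is handed in: The gripper still holds the cover against the sealing frame and nothing else carries it: centred on the frame within 7 mm sideways and in height, square to the front face and upright within 0.1 rad, at rest (below 0.02 m/s), pressing with 4 to 12 N (frame 2 to 8.8 mm in) (all of step 2 and contact force between the fingers and cover above 3 N and contact force between cover and rack below 0.05 N and linear speed of cover below 0.02 m/s); the arm keeps its last pose, push and grip.
It fails at once if the frame is rammed: the cover presses it with more than 22 N (contact force between cover and frame above 22 N).
It fails at once if the narrower plate is moved by more than 50 mm (distance of spare from where it was at the start of the episode above 0.05 m).
It fails at once if the beaker, bottle, dish or screwdriver is moved by more than 40 mm (screwdriver 60) (distance of any of beaker, bottle, dish from where it was at the start of the episode above 0.04 m or distance of screwdriver from where it was at the start of the episode above 0.06 m).
It also fails if it takes over 45 s, if anything falls off the work surface, if the arm or the gripper's body presses on something with over 40 N, if the wrist force passes 120 N, or if a joint passes its speed limit or range.

## Robot

A 7-joint arm with a two-finger parallel gripper is mounted at the origin on the work surface. World frame = base frame: x ahead of the robot, y to its left, z up, the work surface at z = 0. Lengths are in m, angles in rad, forces in N, time in s.
With the tool pointing down it reaches from about 0.425 to 1.025 m from the base axis. Payload 9.4 kg.
Tool frame: the origin (TCP) lies at the very end of the fingers, on their centre line; the grasp point (between the pads) lies 19 mm behind it; z points along the fingers, y is the direction in which the jaws open and shut (so a half turn about z gives the same grasp; the last joint's range is limited). The gripper opens to 93 mm and grips with 3 to 60 N. Pads are 15 mm wide; open, the fingers measure 128 mm over their backs; the gripper's body (75 mm by 188 mm) begins 65 mm behind the grasp point.
Start: joints at [1.081, 0.599, -0.003, 1.599, 0.002, 0.943, -0.08], TCP at [0.291, -0.664, 0.219] pointing down, gripper open.
Joint ranges: [-2.57, 2.57], [-0.35, 1.97], [-1.29, 1.29], [0.11, 2.56], [-1.05, 4.19], [0.11, 1.86], [-2.63, 2.63]. Speed limits (rad/s): [2.22, 2.22, 3.01, 3.01, 3.14, 3.14, 3.14].

## Interface

Orientations are given as a 3x3 rotation matrix whose columns are the frame's x, y, z axes.
In Python, from rig import get_obs, get_image, arm gives the robot as it stands.
- The arm moves only by the shell command python3 -m handwheel 'ROWS' [FORCE]. ROWS is JSON, one flat list of numbers, 5 for each row, row after row: the opening, from 0 (shut) to 1 (fully open), then the shift along the tool's x, y, z scaled (see below), then the turn about the tool's z scaled (see below). A call has 1 to 10 rows; each row is the pose to reach, as a shift and turn from the pose commanded when the call began, along the tool's axes at that moment; what a row does not reach only later rows make up. The controller multiplies each number of a shift by 0.5 m and each number of a turn by pi/4 rad. A row lasts 1/10 s, in which the tool goes at most 50 mm and 8.59 degrees, less where a joint would pass 70% of its speed; a pose out of reach is approached as far as the arm can. A call with a number of a shift or a turn outside -1 to 1 is refused whole. A call with a gripper value outside its range is refused whole. The fingers move at their own pace and stop on an object; FORCE is the grip in N (left out, the last holds). Time passes only in rows, so rows that repeat a pose let the fingers close. It gives the time, the measured TCP pose, the force and the opening at its end, in the units of the state.
- get_obs(): the state, without advancing time (a new reading comes with each control period).
- get_image(name): name is "scene" or "top"; returns a dict with "image" (400x640x3 uint8, blue, green, red), "vertical_fov" (degrees; the focal length in pixels is half the picture's height over the tangent of half this angle, whatever the lens; pixels are square), "cx", "cy" (the principal point, pixels), "view" (4x4, takes a point from world to camera coordinates). Camera axes: x right, y down, z forward; pixel columns grow to the right and rows downward; lengths in m; the calibration is good to about 2 mm. A picture is of the moment at which its call begins. There is no depth.
- arm.finish_job(): hands the job in, once; it reports no verdict.
The state is a dict: "time_s": time; "joint_pos": joint angles; "joint_velocities": joint speeds; "joint_efforts": joint torques, N m; "tcp_pos": TCP position; "tcp_rot": TCP orientation; "contact_force": force on the tool from outside, world axes, zero at the start; "torque": the same for the moment, N m; "finger_gap": opening from 0.0 (shut) to 1.0 (fully open).
Only numpy, scipy, OpenCV 4.12 (cv2) and the standard library are available. Lean on these libraries where they do the work, as an engineer would, in place of code of your own. Each camera call takes 0.05 s, during which the arm holds its last target. There are 200 camera calls.

## Working session

There is one attempt and no reset: what is moved stays moved. The work goes in short steps, Python scripts to look and compute and a shell command to move; the robot and the scene stay as the last step left them, time stands still between calls to the robot, and variables do not carry over. Pictures are saved under pics/ and viewed, about 8 in all and at most 12, crops included, and the job is handed in when it is done.

```bash
mkdir -p pics; ls; cat > h.py <<'E'
import numpy as np,cv2
from rig import get_obs,get_image,arm
def cam(n):
    d=get_image(n);h=d["image"].shape[0];f=h/2/np.tan(np.radians(d["vertical_fov"])/2)
    K=np.array([[f,0,d["cx"]],[0,f,d["cy"]],[0,0,1]]);return d["image"],K,np.array(d["view"])
def ray(K,V,u,v):
    R=V[:3,:3];o=-R.T@V[:3,3];return o,R.T@np.linalg.inv(K)@[u,v,1]
def onplane(K,V,u,v,z):
    o,d=ray(K,V,u,v);return o+d*(z-o[2])/d[2]
def proj(K,V,p):
    q=K@(V[:3,:3]@np.array(p)+V[:3,3]);return q[:2]/q[2]
def tri(rays):
    A=0;b=0
    for o,d in rays:
        d=d/np.linalg.norm(d);M=np.eye(3)-np.outer(d,d);A=A+M;b=b+M@o
    return np.linalg.solve(A,b)
E
python3 - <<'E'
from h import *
for n in("scene","top"):
    i,K,V=cam(n);cv2.imwrite(f"pics/{n}0.png",i);np.savez(f"{n}.npz",K=K,V=V);print(n,K.round(1).tolist(),V.round(3).tolist())
o=get_obs();print({k:np.round(v,3).tolist() for k,v in o.items()})
E
```

```text
pics
scene [[411.3, 0.0, 315.2], [0.0, 411.3, 200.8], [0.0, 0.0, 1.0]] [[-0.763, 0.646, -0.02, 0.495], [0.432, 0.486, -0.759, -0.158], [-0.481, -0.588, -0.65, 1.631], [0.0, 0.0, 0.0, 1.0]]
top [[506.7, 0.0, 325.8], [0.0, 506.7, 200.8], [0.0, 0.0, 1.0]] [[0.025, -1.0, 0.009, -0.102], [-0.998, -0.025, -0.064, 0.555], [0.064, -0.007, -0.998, 1.508], [0.0, 0.0, 0.0, 1.0]]
{'time_s': 0.1, 'joint_pos': [1.081, 0.6, -0.003, 1.6, 0.002, 0.943, -0.08], 'joint_velocities': [-0.0, -0.002, 0.0, -0.004, -0.001, -0.001, -0.001], 'joint_efforts': [0.004, -76.656, 1.502, -25.294, -0.052, 0.014, 0.0], 'tcp_pos': [0.291, -0.664, 0.218], 'tcp_rot': [[0.916, 0.401, -0.001], [0.401, -0.916, 0.001], [-0.0, -0.001, -1.0]], 'contact_force': [-0.261, -0.354, 0.485], 'torque': [-0.022, 0.007, 0.016], 'finger_gap': 0.998}
```

View pics/scene0.png

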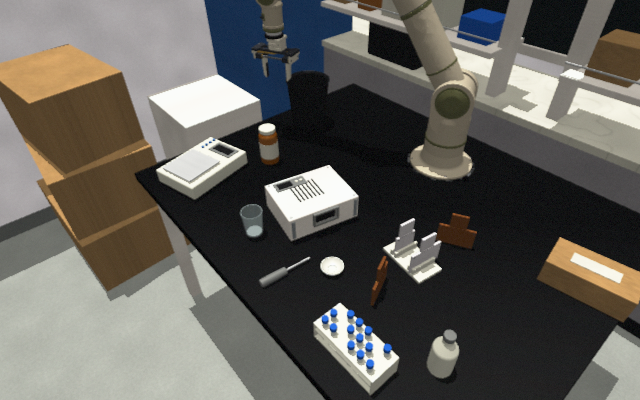

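View pics/top0.png

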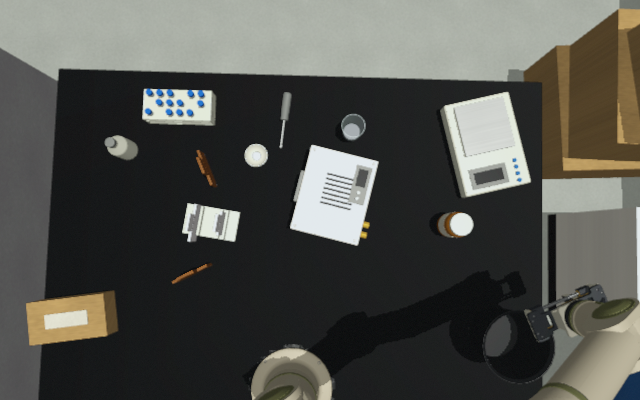

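The top view shows the rack at about (212,222) and the unit at (335,195), its front facing left with the frame at about (299,187).

Things that could be taken for the cover:
- left-slot plate, top (192,223)
- right-slot plate, top (221,222)
- brown look-alikes at (205,168) and (191,272), which are excluded

I'll check the choice in one close crop.

```bash
python3 - <<'E'
from h import *
a=cv2.imread("pics/top0.png")[190:256,170:250];b=cv2.imread("pics/scene0.png")[210:285,375:455]
c=cv2.imread("pics/top0.png")[140:250,280:390]
f=lambda x,w,h:cv2.resize(x,(w,h),interpolation=cv2.INTER_CUBIC)
im=np.hstack([np.vstack([f(a,400,330),np.zeros((220,400,3),np.uint8)]),np.vstack([f(b,293,275),f(c,293,275)])])
im[330:550,:400]=f(cv2.imread("pics/scene0.png")[165:240,260:396],400,220)
cv2.imwrite("pics/crop1.png",im)
E
```

```text
(no output)
```

View pics/crop1.png

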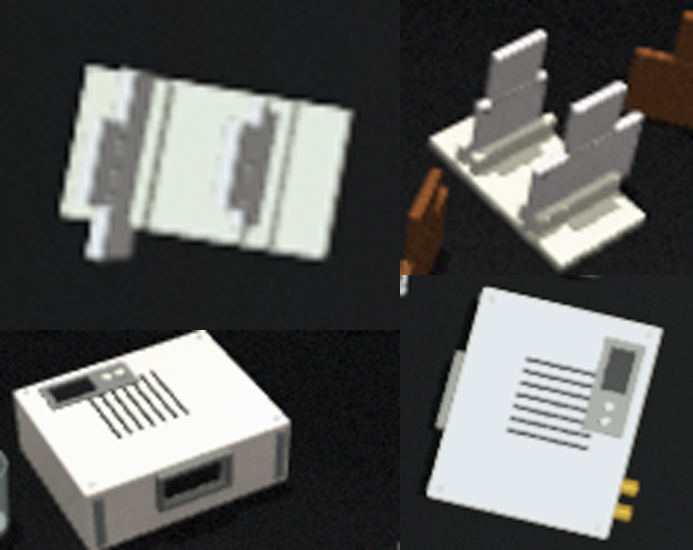

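The crop shows both plates. The left-slot one in the top view (near (192,223); nearest in scene at (425,250)) is clearly wider than its base edge, so that is the cover. Next: poses of unit, rack and cover.

```bash
cat > m.py <<'E'
from h import *
t=cv2.imread("pics/top0.png");T=np.load("top.npz");S=np.load("scene.npz");K,V=T["K"],T["V"]
g=t.min(2)
def rect(x0,y0,x1,y1,z,th):
    m=np.zeros_like(g);m[y0:y1,x0:x1]=(g[y0:y1,x0:x1]>th)*255
    m=cv2.morphologyEx(m,cv2.MORPH_CLOSE,np.ones((9,9)));m=cv2.morphologyEx(m,cv2.MORPH_OPEN,np.ones((15,15)))
    c=max(cv2.findContours(m,0,cv2.CHAIN_APPROX_NONE)[0],key=cv2.contourArea)
    p=cv2.boxPoints(cv2.minAreaRect(c));return p,np.array([onplane(K,V,u,v,z) for u,v in p])
p,w=rect(280,140,390,250,.095,110);print("unit",p.round(1).tolist(),w.round(4).tolist(),[np.linalg.norm(w[i]-w[i-1]).round(4) for i in range(4)])
p2=[(170+u/5,190+v/5) for u,v in[(87,65),(352,105),(325,260),(62,215)]]
w2=np.array([onplane(K,V,*q,.01) for q in p2]);print("rack",w2.round(4).tolist(),[np.linalg.norm(w2[i]-w2[i-1]).round(4) for i in range(4)])
# crop-read points of cover top edges (left and right borders)
for n,(u,v,z) in dict(tabA=(103,120,.13),tabB=(94,207,.13),shA=(128,69,.08),shB=(95,259,.08)).items():
    print(n,onplane(K,V,170+u/5,190+v/5,z).round(4))
for n,(a,b) in dict(tabL=(487,52),tabR=(546,33)).items(): pass
# cover tab centre triangulated: top view (98,163 crop), scene crop right plate tab top (597,101)
s=75/275
q=(375+(597-400)*s,210+101*s)
print("tabtop tri",tri([ray(K,V,170+99/5,190+163/5),ray(S["K"],S["V"],*q)]).round(4), onplane(S["K"],S["V"],*q,.13).round(4))
print(t[205:245,186:202,1].tolist()[::6])
E
python3 m.py
```

```text
unit [[286.1000061035156, 227.8000030517578], [307.20001220703125, 143.10000610351562], [378.79998779296875, 160.89999389648438], [357.6000061035156, 245.60000610351562]] [[0.4726, 0.0236, 0.095], [0.7176, -0.0301, 0.095], [0.6711, -0.2371, 0.095], [0.4269, -0.1812, 0.095]] [np.float64(0.2098), np.float64(0.2508), np.float64(0.2122), np.float64(0.2505)]
rack [[0.5407, 0.3293, 0.01], [0.5205, 0.1687, 0.01], [0.4269, 0.1817, 0.01], [0.45, 0.3405, 0.01]] [np.float64(0.0914), np.float64(0.1618), np.float64(0.0945), np.float64(0.1605)]
tabA [0.504  0.2873 0.13  ]
tabB [0.4556 0.2903 0.13  ]
shA [0.5352 0.2871 0.08  ]
shB [0.4257 0.3015 0.08  ]
tabtop tri [0.4793 0.2931 0.117 ] [0.4898 0.3006 0.13  ]
[[27, 202, 231, 234, 234, 233, 234, 220, 227, 233, 194, 129, 111, 106, 103, 101], [211, 234, 233, 233, 233, 234, 216, 225, 234, 185, 121, 118, 116, 115, 207, 231], [217, 226, 233, 210, 153, 117, 117, 116, 101, 110, 118, 115, 137, 216, 234, 194], [231, 233, 195, 134, 117, 116, 114, 107, 113, 118, 117, 144, 217, 234, 188, 145], [234, 189, 125, 116, 116, 135, 126, 118, 118, 117, 144, 217, 234, 188, 151, 218], [28, 27, 202, 231, 225, 173, 120, 120, 118, 117, 145, 156, 122, 131, 190, 208], [28, 115, 159, 176, 133, 89, 83, 79, 79, 67, 39, 27, 25, 27, 25, 28]]
```

```bash
python3 - <<'E'
from h import *
f=lambda x:cv2.resize(x,None,fx=10,fy=10,interpolation=cv2.INTER_NEAREST)
a=f(cv2.imread("pics/top0.png")[200:246,182:208]);b=f(cv2.imread("pics/scene0.png")[230:276,400:446])
cv2.imwrite("pics/crop2.png",np.hstack([a,b]))
E
```

```text
(no output)
```

View pics/crop2.png

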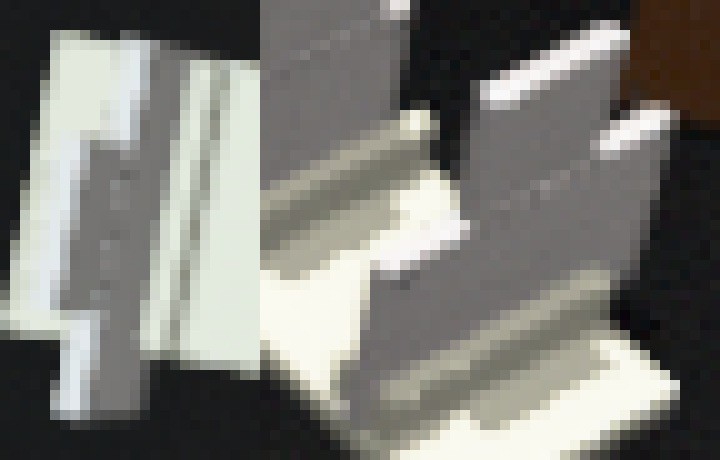

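Close crop: the cover is the plate whose shoulders overhang the rack in top view; its tab centre is at about top (187.7,221.9), scene (429.0,236.0), and its shoulder line centre at top (192.0,222.1), scene (426.0,248.3).

```bash
python3 - <<'E'
from h import *
T=np.load("top.npz");S=np.load("scene.npz");t=(T["K"],T["V"]);s=(S["K"],S["V"])
print("tab",onplane(*t,187.7,221.9,.13),onplane(*s,429.0,236.0,.13),tri([ray(*t,187.7,221.9),ray(*s,429.,236.)]))
print("sh",onplane(*t,192.0,222.1,.08),onplane(*s,426.0,248.3,.08),tri([ray(*t,192.,222.1),ray(*s,426.,248.3)]))
A=onplane(*t,182+13.8-.5,200+3.6-.5,.08);B=onplane(*t,182+7.2-.5,200+41.7-.5,.08);print(A,B,np.linalg.norm(A-B),np.degrees(np.arctan2(*(A-B)[[1,0]])))
for n,c in(("scene",s),("top",t)):
    for off in(.045,-.045):
        print(n,proj(*c,np.array([.5948,-.0042,.065])+off*np.array([.9759,-.2181,0])+[0,0,.025]),proj(*c,np.array([.5948,-.0042,.065])+off*np.array([.9759,-.2181,0])-[0,0,.025]))
f=lambda p,a,b,c,d:cv2.resize(cv2.imread(p)[a:b,c:d],None,fx=10,fy=10,interpolation=cv2.INTER_NEAREST)
cv2.imwrite("pics/crop3.png",np.hstack([f("pics/scene0.png",200,232,308,345),f("pics/top0.png",168,200,290,310)]))
E
```

```text
tab [0.48182938 0.29443262 0.13      ] [0.48444341 0.29741321 0.13      ] [0.48169318 0.29553896 0.12670872]
sh [0.48233859 0.29524757 0.08      ] [0.48468977 0.29690357 0.08      ] [0.48245527 0.29578482 0.07750381]
[0.53724519 0.28803074 0.08      ] [0.42741338 0.30241734 0.08      ] 0.11077003430006907 -7.462543912941527
scene [314.19386708 214.71212297] [314.54016206 226.3220635 ]
scene [339.34549325 205.41957356] [339.07208716 216.98898438]
top [300.96947026 170.35888537] [301.6412026  172.43463093]
top [293.27264586 200.62404831] [294.20250423 201.70285752]
```

View pics/crop3.png

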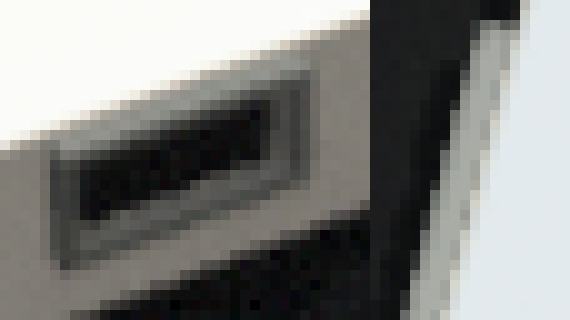

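```bash
cat > g.py <<'E'
import sys
from h import *
# usage: g.py x y z yawdeg(of tool y axis) -> scaled shift and turn
o=get_obs();R=np.array(o["tcp_rot"]);p=np.array(o["tcp_pos"]);a=list(map(float,sys.argv[1:]))
y=np.degrees(np.arctan2(R[1,1],R[0,1]))
print("t",round(o["time_s"],2),"tcp",p.round(4),"yaw",y.round(2),"tilt",R[:,2].round(4),"F",np.round(o["contact_force"],2),"gap",round(o["finger_gap"],3),"q1,7",np.round(o["joint_pos"],2))
if a:
    d=R.T@(np.array(a[:3])-p)/.5; tw=-((a[3]-y+180)%360-180)/45
    print("shift",d.round(4),"turn",tw.round(4))
E
python3 g.py .62 -.3 .3 82.5
```

```text
t 0.1 tcp [ 0.2906 -0.6637  0.2178] yaw -66.35 tilt [-7.0e-04  1.3e-03 -1.0e+00] F [-0.26 -0.35  0.49] gap 0.998 q1,7 [ 1.08  0.6  -0.    1.6   0.    0.94 -0.08]
shift [ 0.8952 -0.4022 -0.1638] turn -3.3077
```

```bash
python3 -m handwheel '[1,0,0,-0.2,-0.2,1,0.3,-0.15,-0.2,-0.4,1,0.6,-0.28,-0.2,-0.6,1,0.9,-0.4,-0.2,-0.8,1,0.9,-0.4,-0.2,-1,1,0.9,-0.4,-0.2,-1,1,0.9,-0.4,-0.2,-1,1,0.9,-0.4,-0.2,-1,1,0.9,-0.4,-0.2,-1,1,0.9,-0.4,-0.2,-1]'; python3 g.py .62 .1 .3 82.5
```

```text
time_s: 1.1
tcp_pos: [0.5925, -0.3325, 0.315]
tcp_rot: [[0.364, 0.931, -0.001], [0.931, -0.364, 0.0], [-0.0, -0.001, -1.0]]
contact_force: [0.0, -0.4, 0.2]
finger_gap: 1.004
t 1.1 tcp [ 0.5925 -0.3325  0.315 ] yaw -21.36 tilt [-6.e-04  1.e-04 -1.e+00] F [ 0.02 -0.39  0.24] gap 1.004 q1,7 [ 0.6   0.47 -0.26  1.59  0.13  1.1  -0.07]
shift [ 0.8256 -0.2637  0.0301] turn -2.308
```

```bash
python3 -m handwheel '[0.5,0.83,-0.26,0,-1,0.5,0.83,-0.26,0,-1,0.5,0.83,-0.26,0,-1,0.5,0.83,-0.26,0,-1,0.5,0.83,-0.26,0,-1,0.5,0.83,-0.26,0,-1,0.5,0.83,-0.26,0,-1,0.5,0.83,-0.26,0,-1,0.5,0.83,-0.26,0,-1,0.5,0.83,-0.26,0,-1]'; python3 g.py .482 .2955 .22 82.5
```

```text
time_s: 2.1
tcp_pos: [0.6207, 0.1065, 0.3151]
tcp_rot: [[-0.409, 0.913, -0.0], [0.913, 0.409, 0.003], [0.003, 0.001, -1.0]]
contact_force: [0.4, -0.1, 0.2]
finger_gap: 0.499
t 2.1 tcp [0.6207 0.1065 0.3151] yaw 24.11 tilt [-4.0e-04  3.1e-03 -1.0e+00] F [ 0.42 -0.14  0.16] gap 0.499 q1,7 [ 0.11  0.44 -0.54  1.69  0.25  1.08 -0.08]
shift [ 0.4579 -0.099   0.1915] turn -1.2975
```

```bash
python3 -m handwheel '[0.5,0.46,-0.1,0.1,-1,0.5,0.46,-0.1,0.1,-1,0.5,0.46,-0.1,0.19,-1,0.5,0.46,-0.1,0.19,-1,0.5,0.46,-0.1,0.19,-1,0.5,0.46,-0.1,0.19,-1,0.5,0.46,-0.1,0.19,-1,0.5,0.46,-0.1,0.19,-1,0.5,0.46,-0.1,0.19,-1,0.5,0.46,-0.1,0.19,-1]'; python3 g.py .482 .2955 .16 82.5
```

```text
time_s: 3.1
tcp_pos: [0.4847, 0.2892, 0.2207]
tcp_rot: [[-0.93, 0.367, 0.001], [0.367, 0.93, -0.0], [-0.001, 0.0, -1.0]]
contact_force: [-0.2, -0.5, -0.3]
finger_gap: 0.5
t 3.1 tcp [0.4847 0.2892 0.2207] yaw 68.46 tilt [ 1.e-03 -1.e-04 -1.e+00] F [-0.16 -0.53 -0.32] gap 0.5 q1,7 [-0.13  0.49 -0.73  1.94  0.43  0.87  0.12]
shift [0.0098 0.0097 0.1213] turn -0.312
```

```bash
python3 -m handwheel '[0.5,0.01,0.01,0.06,-0.31,0.5,0.01,0.01,0.12,-0.31,0.5,0.01,0.01,0.12,-0.31,0.5,0.01,0.01,0.12,-0.31,0.5,0.01,0.01,0.12,-0.31]'; python3 g.py .482 .2955 .091 82.5; python3 - <<'E'
from h import *
f=lambda n,a,b,c,d,k:cv2.resize(cam(n)[0][a:b,c:d],None,fx=k,fy=k,interpolation=cv2.INTER_CUBIC)
a=f("scene",170,290,370,470,4);b=f("top",180,260,150,250,4)
b=np.vstack([b,np.zeros((a.shape[0]-b.shape[0],b.shape[1],3),np.uint8)])
cv2.imwrite("pics/g1.png",np.hstack([a,b]))
E
```

```text
time_s: 3.6
tcp_pos: [0.4814, 0.2971, 0.1616]
tcp_rot: [[-0.991, 0.132, 0.001], [0.132, 0.991, 0.001], [-0.001, 0.001, -1.0]]
contact_force: [0.4, -0.1, 0.5]
finger_gap: 0.5
t 3.6 tcp [0.4814 0.2971 0.1616] yaw 82.43 tilt [ 1.5e-03  9.0e-04 -1.0e+00] F [ 0.42 -0.09  0.53] gap 0.5 q1,7 [-0.15  0.58 -0.74  1.99  0.55  0.78  0.22]
shift [-0.0014 -0.0032  0.1412] turn -0.0016
```

View pics/g1.png

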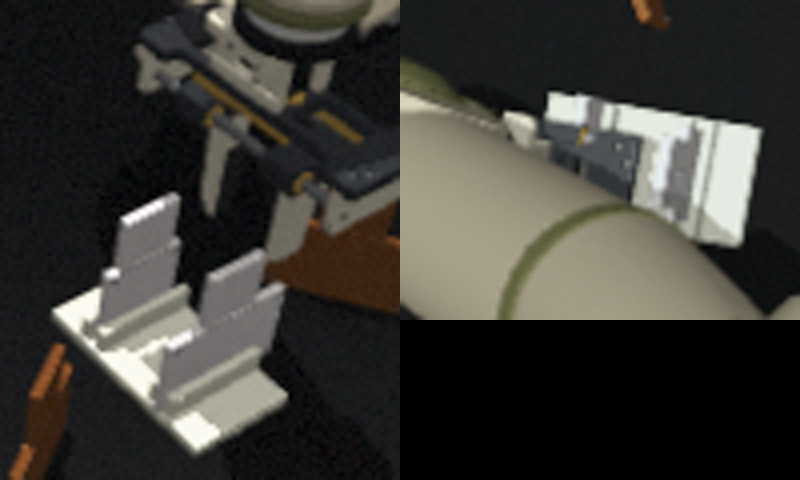

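The fingers (tips at crop (212,215) and (283,258)) straddle the tab (232,270) in scene. Descend and grip.

```bash
python3 -m handwheel '[0.5,-0.001,-0.003,0.04,0,0.5,-0.001,-0.003,0.08,0,0.5,-0.001,-0.003,0.11,0,0.5,-0.001,-0.003,0.141,0,0.5,-0.001,-0.003,0.141,0,0.5,-0.001,-0.003,0.141,0]' 60; python3 -m handwheel '[0,0,0,0,0,0,0,0,0,0,0,0,0,0,0,0,0,0,0,0,0,0,0,0,0,0,0,0,0,0,0,0,0,0,0,0,0,0,0,0]' 60; python3 g.py
```

```text
time_s: 4.3
tcp_pos: [0.4809, 0.2956, 0.0898]
tcp_rot: [[-0.992, 0.129, -0.0], [0.129, 0.992, -0.0], [0.0, -0.0, -1.0]]
contact_force: [0.2, 0.2, -0.5]
finger_gap: 0.505
time_s: 5.1
tcp_pos: [0.4811, 0.2959, 0.0898]
tcp_rot: [[-0.992, 0.129, 0.0], [0.129, 0.992, 0.001], [-0.0, 0.001, -1.0]]
contact_force: [-0.1, 1.7, -0.9]
finger_gap: 0.083
t 5.1 tcp [0.4811 0.2959 0.0898] yaw 82.61 tilt [ 4.e-04  9.e-04 -1.e+00] F [-0.1   1.66 -0.86] gap 0.083 q1,7 [-0.22  0.67 -0.65  2.05  0.67  0.64  0.13]
```

```bash
python3 -m handwheel '[0,0,0,-0.03,0,0,0,0,-0.06,0,0,0,0,-0.1,0,0,0,0,-0.15,0,0,0,0,-0.2,0,0,0,0,-0.25,0,0,0,0,-0.3,0,0,0,0,-0.3,0,0,0,0,-0.3,0,0,0,0,-0.3,0]'; python3 g.py .595 .10 .24 77.4
```

```text
time_s: 6.1
tcp_pos: [0.4805, 0.2942, 0.239]
tcp_rot: [[-0.992, 0.129, -0.001], [0.129, 0.992, -0.002], [0.001, -0.002, -1.0]]
contact_force: [-0.5, 0.4, -2.5]
finger_gap: 0.081
t 6.1 tcp [0.4805 0.2942 0.239 ] yaw 82.59 tilt [-0.0011 -0.0017 -1.    ] F [-0.51  0.41 -2.51] gap 0.081 q1,7 [-0.08  0.49 -0.81  1.92  0.44  0.93  0.33]
shift [-0.2772 -0.3557 -0.0016] turn 0.1153
```

```bash
python3 g.py .6175 .087 .2 77.4
```

```text
t 6.1 tcp [0.4805 0.2942 0.239 ] yaw 82.59 tilt [-0.0011 -0.0017 -1.    ] F [-0.51  0.41 -2.51] gap 0.081 q1,7 [-0.08  0.49 -0.81  1.92  0.44  0.93  0.33]
shift [-0.3253 -0.3755  0.0784] turn 0.1153
```

```bash
python3 -m handwheel '[0,-0.04,-0.05,0,0.01,0,-0.08,-0.1,0,0.03,0,-0.13,-0.15,0,0.05,0,-0.18,-0.2,0,0.07,0,-0.22,-0.25,0,0.09,0,-0.27,-0.3,0,0.11,0,-0.3,-0.35,0,0.115,0,-0.325,-0.375,0.04,0.115,0,-0.325,-0.375,0.078,0.115,0,-0.325,-0.375,0.078,0.115]'; python3 g.py .6034 .0238 .11 77.4
```

```text
time_s: 7.1
tcp_pos: [0.6159, 0.0876, 0.1963]
tcp_rot: [[-0.976, 0.218, -0.007], [0.218, 0.976, -0.001], [0.006, -0.002, -1.0]]
contact_force: [0.3, 0.3, -2.6]
finger_gap: 0.083
t 7.1 tcp [0.6159 0.0876 0.1963] yaw 77.43 tilt [-6.7e-03 -8.0e-04 -1.0e+00] F [ 0.32  0.27 -2.59] gap 0.083 q1,7 [ 0.25  0.6  -0.74  1.83  0.5   0.91  0.63]
shift [-0.0045 -0.1296  0.1728] turn 0.0007
```

```bash
python3 -m handwheel '[0,0,0,0.06,0,0,0,0,0.12,0,0,0,0,0.172,0,0,-0.001,-0.03,0.172,0,0,-0.003,-0.06,0.172,0,0,-0.004,-0.09,0.172,0,0,-0.0045,-0.12,0.172,0,0,-0.0045,-0.13,0.172,0,0,-0.0045,-0.13,0.172,0,0,-0.0045,-0.13,0.172,0]'; python3 g.py .6034 .0238 .11 77.4
python3 - <<'E'
from h import *
f=lambda n,a,b,c,d:cv2.resize(cam(n)[0][a:b,c:d],None,fx=6,fy=6,interpolation=cv2.INTER_CUBIC)
cv2.imwrite("pics/p1.png",np.hstack([f("scene",170,260,290,360),f("top",140,230,270,330)]))
E
```

```text
time_s: 8.1
tcp_pos: [0.6063, 0.0248, 0.1152]
tcp_rot: [[-0.976, 0.218, 0.001], [0.218, 0.976, 0.001], [-0.001, 0.001, -1.0]]
contact_force: [0.5, 1.1, -1.6]
finger_gap: 0.08
t 8.1 tcp [0.6063 0.0248 0.1152] yaw 77.41 tilt [ 9.e-04  6.e-04 -1.e+00] F [ 0.52  1.13 -1.64] gap 0.08 q1,7 [ 0.31  0.67 -0.67  1.94  0.61  0.74  0.63]
shift [ 0.0053 -0.0032  0.0104] turn 0.0003
```

View pics/p1.png

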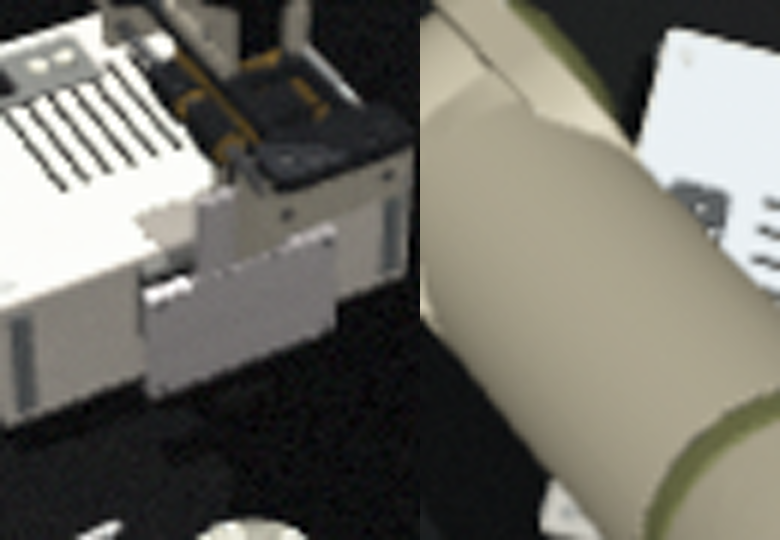

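Scene view: the cover sits parallel in front of the frame, face corners about (314.1,219.6), (345.6,208.8), (314.9,235.9), (345.6,224.3); in top it is hidden by the arm. I'll compute its offset from the TCP.

```bash
python3 - <<'E'
from h import *
S=np.load("scene.npz");K,V=S["K"],S["V"]
n=np.array([.2181,.9759,0]);l=np.array([.9759,-.2181,0])
def onp(u,v,p0):
    o,d=ray(K,V,u,v);return o+d*(n@(p0-o))/(n@d)
F=np.array([.595,-.0042,.065])
def rep(nm,px,p0):
    P=np.array([onp(*q,p0) for q in px]);r=np.c_[(P-F)@l,P[:,2]]*1000;print(nm,r.round(1).tolist(),"mean",r.mean(0).round(1))
t=np.array(get_obs()["tcp_pos"])
rep("plate",[(314.1,219.6),(345.6,208.8),(345.6,224.3),(314.9,235.9)],t+.004*n)
rep("frame",[(314.4,214.7),(338.7,205.5),(338.3,218),(314.3,226.3)],F)
print("tcp lateral",(t-F)@l*1000,"normal",(t-F)@n*1000)
E
python3 g.py
```

```text
plate [[63.2, 106.7], [-46.7, 102.5], [-48.9, 35.1], [62.1, 36.7]] mean [ 7.4 70.3]
frame [[44.1, 89.8], [-42.8, 90.7], [-42.3, 36.8], [45.7, 40.5]] mean [ 1.2 64.5]
tcp lateral 4.500925475105262 normal 31.299279003793888
t 8.2 tcp [0.6062 0.0254 0.1149] yaw 77.48 tilt [ 5.e-04  6.e-04 -1.e+00] F [-0.79 -1.52 -2.6 ] gap 0.084 q1,7 [ 0.31  0.67 -0.67  1.94  0.61  0.74  0.63]
```

```bash
python3 -m handwheel '[0,0.005,-0.005,0.005,0,0,0.0106,-0.01,0.0104,0,0,0.0106,-0.02,0.0104,0,0,0.0106,-0.03,0.0104,0,0,0.0106,-0.036,0.0104,0,0,0.0106,-0.036,0.0104,0,0,0.0106,-0.036,0.0104,0,0,0.0106,-0.036,0.0104,0,0,0.0106,-0.036,0.0104,0]'
python3 g.py
python3 - <<'E'
from h import *
i=cam("scene")[0];cv2.imwrite("pics/s2.png",i)
cv2.imwrite("pics/p2.png",cv2.resize(i[175:250,290:360],None,fx=8,fy=8,interpolation=cv2.INTER_NEAREST))
t=np.array(get_obs()["tcp_pos"]);d=t-[.595,-.0042,.065];print(d@[.9759,-.2181,0],d@[.2181,.9759,0],d[2])
E
```

```text
time_s: 9.1
tcp_pos: [0.597, 0.0083, 0.1095]
tcp_rot: [[-0.976, 0.217, 0.0], [0.217, 0.976, 0.0], [-0.0, 0.0, -1.0]]
contact_force: [0.6, -0.5, -1.9]
finger_gap: 0.082
t 9.1 tcp [0.597  0.0083 0.1095] yaw 77.44 tilt [ 1.e-04  1.e-04 -1.e+00] F [ 0.61 -0.5  -1.9 ] gap 0.082 q1,7 [ 0.33  0.67 -0.67  1.96  0.62  0.72  0.64]
-0.0008027652060469046 0.012629659054060154 0.04450483266593608
```

View pics/p2.png

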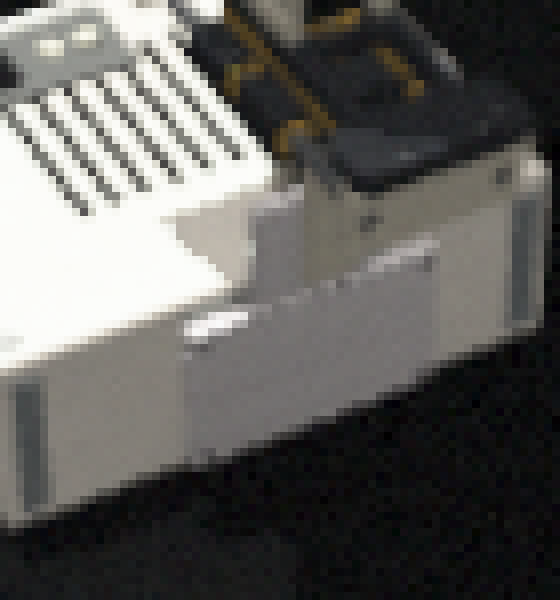

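```bash
python3 - <<'E'
from h import *
S=np.load("scene.npz");K,V=S["K"],S["V"]
n=np.array([.2181,.9759,0]);l=np.array([.9759,-.2181,0]);F=np.array([.595,-.0042,.065])
def onp(u,v,p0):
    o,d=ray(K,V,u,v);return o+d*(n@(p0-o))/(n@d)
def rep(nm,px,p0):
    P=np.array([onp(*q,p0) for q in px]);r=np.c_[(P-F)@l,P[:,2]]*1000;print(nm,r.round(1).tolist(),"mean",r.mean(0).round(1))
t=np.array(get_obs()["tcp_pos"])
c=lambda u,v:(290+u/8-.5,175+v/8-.5)
rep("plate",[c(185,340),c(438,255),c(435,378),c(188,468)],t+.004*n)
rep("unit",[c(8,528),c(545,328)],F-.01*n)
E
```

```text
plate [[58.6, 100.1], [-53.2, 95.4], [-53.7, 28.6], [59.2, 31.7]] mean [ 2.7 63.9]
unit [[126.6, 7.2], [-124.4, 3.3]] mean [1.1 5.2]
```

Unit centre and frame centre agree (1.1/1.2 mm); the cover is 1.5 mm off sideways and 0.6 mm in height. Trim it and creep into contact.

```bash
cat > f.py <<'E'
from h import *
o=get_obs();d=np.array(o["tcp_pos"])-[.595,-.0042,.065];n=np.array([.2181,.9759,0])
print("t",round(o["time_s"],2),"lat,normal,z mm",(np.array([d@[.9759,-.2181,0],d@n,d[2]])*1000).round(2),"Fn",round(n@o["contact_force"],2),"F",np.round(o["contact_force"],2),"T",np.round(o["torque"],2),"tilt",np.round(np.array(o["tcp_rot"])[:,2],4))
E
python3 -m handwheel '[0,0.0026,-0.003,0,0,0,0.0026,-0.006,0,0,0,0.0026,-0.009,0,0,0,0.0026,-0.012,0,0,0,0.0026,-0.012,0,0,0,0.0026,-0.012,0,0]'; python3 f.py
python3 -m handwheel '[0,0,-0.002,0,0,0,0,-0.004,0,0,0,0,-0.004,0,0]'; python3 f.py
python3 -m handwheel '[0,0,-0.002,0,0,0,0,-0.004,0,0,0,0,-0.004,0,0]'; python3 f.py
```

```text
time_s: 9.75
tcp_pos: [0.5944, 0.0024, 0.1095]
tcp_rot: [[-0.976, 0.218, -0.0], [0.218, 0.976, 0.0], [0.0, 0.0, -1.0]]
contact_force: [0.2, 1.6, -2.0]
finger_gap: 0.08
t 9.75 lat,normal,z mm [-2.08  6.34 44.47] Fn 1.55 F [ 0.16  1.55 -2.02] T [ 0.1  -0.16 -0.01] tilt [-0.  0. -1.]
time_s: 10.05
tcp_pos: [0.594, 0.0009, 0.1095]
tcp_rot: [[-0.976, 0.218, 0.0], [0.218, 0.976, 0.001], [-0.0, 0.001, -1.0]]
contact_force: [-0.1, 1.5, -2.4]
finger_gap: 0.082
t 10.05 lat,normal,z mm [-2.05  4.74 44.51] Fn 1.49 F [-0.11  1.55 -2.45] T [ 0.4  -0.18 -0.03] tilt [ 3.e-04  6.e-04 -1.e+00]
time_s: 10.35
tcp_pos: [0.5936, -0.0008, 0.1095]
tcp_rot: [[-0.976, 0.217, 0.0], [0.217, 0.976, 0.001], [-0.0, 0.001, -1.0]]
contact_force: [0.3, 3.0, -2.4]
finger_gap: 0.08
t 10.35 lat,normal,z mm [-2.1   3.03 44.51] Fn 2.95 F [ 0.28  2.96 -2.43] T [ 1.05 -0.3  -0.02] tilt [ 4.e-04  1.e-03 -1.e+00]
```

```bash
python3 -m handwheel '[0,0,-0.002,0,0,0,0,-0.004,0,0,0,0,-0.004,0,0,0,0,-0.004,0,0]'; python3 f.py
python3 -m handwheel '[0,0,-0.0015,0,0,0,0,-0.003,0,0,0,0,-0.003,0,0,0,0,-0.003,0,0]'; python3 f.py;sleep 0.1; python3 -m handwheel '[0,0,0,0,0,0,0,0,0,0]'; python3 f.py
```

```text
time_s: 10.75
tcp_pos: [0.5933, -0.0022, 0.1095]
tcp_rot: [[-0.976, 0.217, 0.001], [0.217, 0.976, 0.002], [-0.0, 0.002, -1.0]]
contact_force: [1.5, 4.9, -4.2]
finger_gap: 0.088
t 10.75 lat,normal,z mm [-2.09  1.57 44.54] Fn 5.06 F [ 1.46  4.86 -4.23] T [ 1.63 -0.33 -0.05] tilt [ 7.0e-04  1.6e-03 -1.0e+00]
time_s: 11.15
tcp_pos: [0.5931, -0.0032, 0.1095]
tcp_rot: [[-0.976, 0.217, 0.001], [0.217, 0.976, 0.002], [-0.0, 0.003, -1.0]]
contact_force: [1.4, 7.6, -4.1]
finger_gap: 0.084
t 11.15 lat,normal,z mm [-2.08  0.57 44.53] Fn 7.74 F [ 1.4   7.62 -4.12] T [ 1.96 -0.45 -0.08] tilt [ 0.001   0.0024 -1.    ]
time_s: 11.35
tcp_pos: [0.5931, -0.0031, 0.1096]
tcp_rot: [[-0.976, 0.217, 0.001], [0.217, 0.976, 0.002], [-0.0, 0.003, -1.0]]
contact_force: [1.9, 8.2, -4.4]
finger_gap: 0.085
t 11.35 lat,normal,z mm [-2.09  0.62 44.56] Fn 8.46 F [ 1.93  8.24 -4.35] T [ 1.94 -0.46 -0.01] tilt [ 0.001   0.0023 -1.    ]
```

```bash
python3 -m handwheel '[0,0,0,0,0,0,0,0,0,0,0,0,0,0,0,0,0,0,0,0,0,0,0,0,0]'; python3 f.py; python3 - <<'E'
from h import *
i=cam("scene")[0]
cv2.imwrite("pics/p3.png",cv2.resize(i[175:250,290:360],None,fx=8,fy=8,interpolation=cv2.INTER_NEAREST))
E
python3 f.py
```

```text
time_s: 11.85
tcp_pos: [0.5931, -0.0032, 0.1096]
tcp_rot: [[-0.976, 0.217, 0.001], [0.217, 0.976, 0.002], [-0.0, 0.002, -1.0]]
contact_force: [1.4, 7.2, -4.0]
finger_gap: 0.081
t 11.85 lat,normal,z mm [-2.08  0.6  44.56] Fn 7.3 F [ 1.45  7.16 -3.96] T [ 1.96 -0.49 -0.03] tilt [ 0.001   0.0023 -1.    ]
t 11.9 lat,normal,z mm [-2.06  0.65 44.55] Fn 7.19 F [ 0.88  7.17 -4.72] T [ 1.94 -0.5  -0.04] tilt [ 0.001   0.0024 -1.    ]
```

View pics/p3.png

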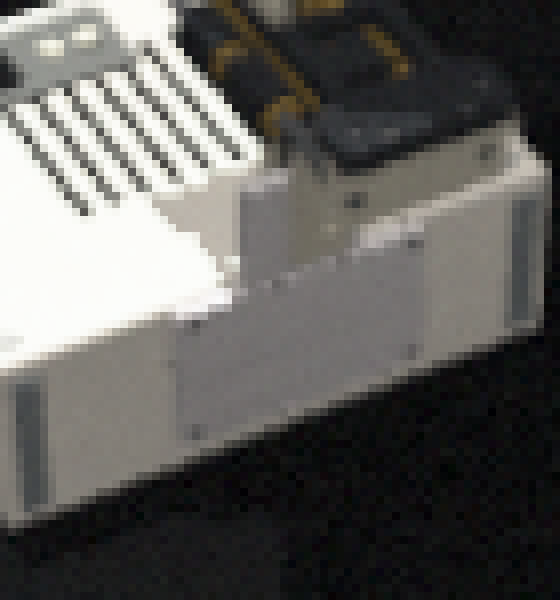

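```bash
python3 - <<'E'
from h import *
S=np.load("scene.npz");K,V=S["K"],S["V"]
n=np.array([.2181,.9759,0]);l=np.array([.9759,-.2181,0]);F=np.array([.595,-.0042,.065])
t=np.array(get_obs()["tcp_pos"]);p0=t+.004*n;r=[]
for u,v in[(175,320),(423,235),(420,358),(180,450)]:
    o,d=ray(K,V,290+u/8-.5,175+v/8-.5);P=o+d*(n@(p0-o))/(n@d);r.append([(P-F)@l*1000,P[2]*1000])
print(np.round(r,1).tolist(),np.mean(r,0))
E
python3 -m handwheel '[0,0,-0.0005,0,0,0,0,-0.0005,0,0,0,0,-0.0005,0,0,0,0,-0.0005,0,0,0,0,-0.0005,0,0]';python3 f.py
```

```text
[[56.7, 100.0], [-53.4, 96.6], [-53.7, 29.9], [56.6, 30.0]] [ 1.56262538 64.11116134]
time_s: 12.4
tcp_pos: [0.593, -0.0033, 0.1096]
tcp_rot: [[-0.976, 0.217, 0.001], [0.217, 0.976, 0.002], [-0.0, 0.003, -1.0]]
contact_force: [2.0, 7.9, -4.7]
finger_gap: 0.082
t 12.4 lat,normal,z mm [-2.11  0.45 44.56] Fn 8.13 F [ 1.98  7.89 -4.73] T [ 1.98 -0.49 -0.01] tilt [ 0.001   0.0025 -1.    ]
```

```bash
python3 -m handwheel '[0,0,0,0,0,0,0,0,0,0,0,0,0,0,0,0,0,0,0,0,0,0,0,0,0]';python3 f.py; python3 -c "
from rig import arm;print(arm.finish_job())"; python3 f.py
```

```text
time_s: 12.9
tcp_pos: [0.5931, -0.0033, 0.1095]
tcp_rot: [[-0.976, 0.217, 0.001], [0.217, 0.976, 0.002], [-0.0, 0.003, -1.0]]
contact_force: [1.8, 8.3, -4.3]
finger_gap: 0.084
t 12.9 lat,normal,z mm [-2.08  0.47 44.54] Fn 8.47 F [ 1.79  8.28 -4.25] T [ 1.98 -0.47 -0.03] tilt [ 0.001   0.0025 -1.    ]
the job is handed in; nothing more can be done
None
the job is handed in; nothing more can be done
```

I took the wider plate from the rack slot farther from the unit, gripping its tab at 60 N. I pressed it onto the sealing frame and handed the job in at 12.9 s, still holding and pushing. No verdict was reported.

**Last checks:**
- **Push:** it read 7.2 to 8.5 N over the last second and a half, 8.5 N at the end. From the arm's travel since first contact I put the frame about 4.5 mm in, which would be nearer 7 N. The joint itself could not be read.
- **Centring:** the scene camera put the plate within about 0.5 mm of the frame centre, sideways and in height.
- **Square and upright:** the tool's tilt was about 0.003 rad and its heading matched the unit's. The plate's corners in the image also looked square.

**Disagreements:**
- **Camera against arm:** the arm's own reading put the plate about 3 mm to one side of where the scene camera saw it. I trusted the camera. The top view was hidden by the arm, so that rests on one camera.
- **Downward force:** it rose from 2 N to about 4 N once in contact. I took this for friction on the rubber and left it.

I saw nothing else disturbed, but I did not measure the narrower plate or the things on the bench again afterwards.

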